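# Clear the spanner and hold the terminal-box cover for screwing

## Task

The router's open terminal box needs its cover offered up so that a colleague can start the screws. First hang the spanner that lies across the box by its eye on the hook of the tool stand; then pick up the cover plate by its handle and hold it level about 15 mm above the box, not touching it, yellow end over yellow end, with all four holes straight over the threaded holes. Finish while holding it still there, with the spanner still hanging; leave the tub, the tape roll and the offcut where they are.

Things in the scene. Friction and masses are not known exactly. Their poses are not given: they have to be found in the camera images.
- box: open orange terminal box, fixed, 130 (x) x 210 (y) x 60 mm high (rim top); origin: centre of underside, z up. Opening 110 (x) x 154 mm (y), parts inside stay below 38 mm. Four 7 mm threaded holes in the broad end rims. The +y end, with the wide-set holes, has a yellow rim stripe and yellow outer face. Yaw within 15 degrees of the robot's axes.
- cover: loose aluminium plate, 130 (x) x 210 (y) x 5 mm, about 0.42 kg, flat on the bench beside the box; origin: centre of underside, z up. Four 13 mm holes in the box's pattern; yellow stripe beside the wide-set holes at the +y end. Central black bar handle along x: 80 mm long, 14 wide (y), 16 tall, bar centre 38 mm above the underside; posts at x = +-34 mm. Yaw within 18 degrees.
- spanner: loose flat steel spanner, 8 mm thick, about 0.14 kg, lying across the open box on its rim. Origin: centre of its round eye, on the underside; x points from jaw to eye (within 26 degrees of robot's +x; eye on the far side). Eye 38 mm outside, hole 22 mm; shank 14 mm wide, from x = -19 to -119 mm; open jaw 34 mm wide, ending at x = -152 mm.
- spanner_eye (a point): centre of the spanner's eye hole, at half its thickness
- stand: fixed tool stand on the other side of the box from the cover: dark base 120 x 100 x 12 mm, dark 16 mm post, upturned hook of 8 mm blue bar, red tip. Origin on the bench below the hook; x (within 18 degrees of robot's +x) points from hook to post, whose axis is at x = 75 mm. The bar leaves the post 260 mm up, bends down at x = 30 to the valley, then up to the tip: a narrow U.
- hook_valley (a point): lowest point of the hook on the bar's axis, 215 mm above the bench, x = 3 mm in the stand. A spanner lowered level with its eye over the tip, shank pointing away from the post, underside about 10 mm above this point, swings down and hangs when released.
- hook_tip (a point): the hook's topmost point, 253 mm above the bench, at x = -10 mm in the stand
- screw_tub: loose blue plastic bowl, 76 mm wide, 35 mm high; bystander beyond the box; origin at the centre of its underside
- tape_roll: loose yellow roll, 90 mm wide, 24 mm high; bystander beyond the box; origin at the centre of its underside
- offcut: loose wooden offcut 50 x 120 x 18 mm; bystander beyond the box; origin at the centre of its underside
- box_hole0 (a point): mouth of the box's threaded hole on the rim top, +x of the wide-set pair at the yellow end: (+48, +91) mm in the box, 60 mm up
- cover_hole0 (a point): centre of the cover's hole at the underside, +x of the wide-set pair at the yellow end: (+48, +91) mm in the cover
- box_hole1 (a point): mouth of the box's threaded hole on the rim top, -x of the wide-set pair at the yellow end: (-48, +91) mm in the box, 60 mm up
- cover_hole1 (a point): centre of the cover's hole at the underside, -x of the wide-set pair at the yellow end: (-48, +91) mm in the cover
- box_hole2 (a point): mouth of the box's threaded hole on the rim top, +x of the close-set pair at the plain end: (+26, -91) mm in the box, 60 mm up
- cover_hole2 (a point): centre of the cover's hole at the underside, +x of the close-set pair at the plain end: (+26, -91) mm in the cover
- box_hole3 (a point): mouth of the box's threaded hole on the rim top, -x of the close-set pair at the plain end: (-26, -91) mm in the box, 60 mm up
- cover_hole3 (a point): centre of the cover's hole at the underside, -x of the close-set pair at the plain end: (-26, -91) mm in the cover
Not all that is in view belongs to the job. What is meant by the spanner is not green, and is the larger of those in its own colour.

How it is judged (in metres and radians):
On the way:
1. the spanner hangs by its eye on the hook, let go (distance between spanner_eye and hook_valley below 0.025 m and angle between spanner's own x axis and vertical below 0.35 rad and contact force between the fingers and spanner below 0.1 N), for 0.3 s.
At the end, for the whole second after the job is handed in: Spanner hangs free: eye within 25 mm of the valley, within 20 degrees of upright. Cover gripped, still, level within 4 degrees, touching neither box nor spanner; each hole 5 to 25 mm above the rim and within 4 mm sideways of its own threaded hole, yellow over yellow (all of step 1 and horizontal distance between cover_hole0 and box_hole0 below 0.004 m and z of cover_hole0 in the frame of box_hole0 between 0.005 and 0.025 m and horizontal distance between cover_hole1 and box_hole1 below 0.004 m and z of cover_hole1 in the frame of box_hole1 between 0.005 and 0.025 m and horizontal distance between cover_hole2 and box_hole2 below 0.004 m and z of cover_hole2 in the frame of box_hole2 between 0.005 and 0.025 m and horizontal distance between cover_hole3 and box_hole3 below 0.004 m and z of cover_hole3 in the frame of box_hole3 between 0.005 and 0.025 m and angle between cover's own z axis and vertical below 0.07 rad and linear speed of cover below 0.02 m/s and contact force between the fingers and cover above 1 N and contact force between cover and box below 0.1 N and contact force between cover and spanner below 0.1 N); the arm keeps its last pose, push and grip.
It fails at once if the screw tub is moved by more than 30 mm (distance of screw_tub from where it was at the start of the episode above 0.03 m).
It fails at once if the tape roll is moved by more than 30 mm (distance of tape_roll from where it was at the start of the episode above 0.03 m).
It fails at once if the offcut is moved by more than 30 mm (distance of offcut from where it was at the start of the episode above 0.03 m).
It also fails if it takes over 64 s, if anything falls off the work surface, if the arm or the gripper's body presses on something with over 40 N, if the wrist force passes 120 N, or if a joint passes its speed limit or range.

## Robot

A 6-joint arm with a two-finger parallel gripper is mounted at the origin on the work surface. World frame = base frame: x ahead of the robot, y to its left, z up, the work surface at z = 0. Lengths are in mm, angles in rad, forces in N, time in s.
With the tool pointing down it reaches from about 150 to 775 mm from the base axis. Payload 6.1 kg.
Tool frame: the origin (TCP) lies on the centre line of the jaws, within the pads' length; the fingertips stand 11 mm ahead of it and the grasp point (between the pads) lies 8 mm behind it; z points along the fingers, y is the line along which they close (so a half turn about z gives the same grasp; the last joint's range is limited). The gripper opens to 85 mm and grips with 20 to 120 N. Pads are 22 mm wide; open, the fingers measure 114 mm over their backs; the gripper's body (76 mm by 85 mm) begins 54 mm behind the grasp point. The pads swing forward as they close: fully open they stand 13 mm farther back than shut.
Start: joints at [-1.3, 0.126, -0.04, 1.405, 0, 1.571], TCP at [140.433, -505.853, 242.295] pointing down, gripper open.
Joint ranges: [-2.72, 2.72], [-0.95, 1.95], [-1.27, 1.35], [-1.78, 2.02], [-1.46, 1.47], [-3.14, 3.14]. Speed limits (rad/s): [2.39, 2.39, 3.01, 3.14, 3.14, 3.14].

## Interface

Orientations are given as a unit quaternion [x, y, z, w].
In Python, from rig import robot gives the robot as it stands.
- The arm moves only by the tool jog_arm, never from a script. Its argument "increments" is a list of rows, each a list of 7 numbers: the shift along the tool's x, y, z in mm, then the turn, a rotation vector about the tool's x, y, z in degrees, then the opening, from -1 (shut) to 1 (fully open). In form: [[tx, ty, tz, wx, wy, wz, grip], ...]. A call has 1 to 5 rows; each row shifts and turns the commanded pose from where the row before left it, along the tool's axes as they then stand; what a row does not reach is not made up. A row lasts 1/8 s, in which the tool goes at most 62.5 mm and 10.7 degrees, less where a joint would pass 70% of its speed; a pose out of reach is approached as far as the arm can. A call with a gripper value outside its range is refused whole. The fingers move at their own pace and stop on an object; "squeeze" is the grip in N (left out, the last holds). Time passes only in rows, so rows that do not move let the fingers close. It gives the time, the measured TCP pose, the force, the opening and the grip force at its end, in the units of the state.
- robot.get_obs(): the state, without advancing time (a new reading comes with each control period).
- robot.camera(name): name is "side" or "top" or "wrist"; returns a dict with "pixels" (480x640x3 uint8, red, green, blue), "depth" (480x640 float32, mm along the optical axis (not along the pixel's ray), 0 where there is no reading), "K" (3x3 intrinsics, pixels), "dist_coeffs" ([k1, k2, p1, p2, k3] as OpenCV has them; the pictures are not rectified), "view" (4x4, takes a point from world to camera coordinates); the wrist camera has in their place "mount" (4x4, takes a point from camera to tool coordinates, whose origin is the TCP and whose axes are the flange's). Camera axes: x right, y up, looking along -z (the intrinsics and any distortion apply to the point x, -y, -z); pixel columns grow to the right and rows downward; lengths in mm; the calibration is good to about 2 mm. A picture is of the moment at which its call begins: read the wrist's pose just before it.
- robot.finish_job(): hands the job in; it is judged then, once.
The state is a dict: "t": time; "joints": joint angles; "joint_vel": joint speeds; "joint_efforts": joint torques, N m; "tcp_pos": TCP position; "orientation": TCP orientation; "ft_force": force on the tool from outside, world axes, zero at the start; "wrist_torque": the same for the moment, N m; "grip_width": finger opening in mm; "grip_force": force on a finger pad.
Only numpy, scipy, OpenCV 4.12 (cv2) and the standard library are available. Lean on these libraries where they do the work, as an engineer would, in place of code of your own. Each camera call takes 0.05 s, during which the arm holds its last target. There are 200 camera calls.

## Working session

There is one attempt and no reset: what is moved stays moved. The work goes in short steps, Python scripts to look and compute and a tool call to move; the robot and the scene stay as the last step left them, time stands still between calls to the robot, and variables do not carry over. Pictures are saved under pics/ and viewed, at most 10 in all, crops included, and the job is handed in when it is done.

Besides the shell and the picture viewer there is one more tool, called after ">>>" as name(argument=value, ...), one argument or row to a line, values as JSON. jog_arm: Moves the arm, as the interface text tells. Its arguments: {"type":"object","properties":{"increments":{"type":"array"},"squeeze":{"type":"number"}},"required":["increments"]}

```bash
ls; mkdir -p pics; cat > h.py <<'E'
import numpy as np, cv2
from rig import robot
from scipy.spatial.transform import Rotation as R
def cam(n):
    o=robot.get_obs(); c=robot.camera(n)
    if 'view' in c: c['T']=np.linalg.inv(np.array(c['view']))
    else:
        T=np.eye(4);T[:3,:3]=R.from_quat(o['orientation']).as_matrix();T[:3,3]=o['tcp_pos'];c['T']=T@np.array(c['mount'])
    return c
def rays(c,uv):
    p=cv2.undistortPoints(np.array(uv,float).reshape(-1,1,2),np.array(c['K'],float),np.array(c['dist_coeffs'],float)).reshape(-1,2)
    d=np.c_[p[:,0],-p[:,1],-np.ones(len(p))]
    return c['T'][:3,3],d@c['T'][:3,:3].T
def onz(c,uv,z):
    o,d=rays(c,uv); return o+d*((z-o[2])/d[:,2])[:,None]
def cloud(c):
    h,w=c['depth'].shape; v,u=np.mgrid[:h,:w]
    o,d=rays(c,np.c_[u.ravel(),v.ravel()])
    P=o+d*c['depth'].reshape(-1,1); return P.reshape(h,w,3)
def save(c,n): cv2.imwrite('pics/'+n+'.png',cv2.cvtColor(c['pixels'],cv2.COLOR_RGB2BGR))
E
python3 - <<'E'
from h import *
import pickle
for n in('top','side'):
    c=cam(n);save(c,n+'0');pickle.dump(c,open(n+'0.pkl','wb'));print(n,c['T'].round(2).tolist(),np.array(c['K']).tolist(),c['dist_coeffs'],(c['depth']>0).mean())
print(robot.get_obs())
E
```

```text
pics
top [[-0.02, 1.0, -0.06, 438.91], [-1.0, -0.02, 0.01, 17.59], [0.0, 0.06, 1.0, 1163.04], [0.0, 0.0, 0.0, 1.0]] [[436.97947364636445, 0.0, 324.2850912739811], [0.0, 436.97947364636445, 237.59518618040264], [0.0, 0.0, 1.0]] [-0.04548946  0.          0.          0.          0.        ] 0.9960481770833334
side [[0.98, 0.13, -0.15, 358.21], [-0.19, 0.55, -0.82, -882.07], [-0.02, 0.83, 0.56, 751.11], [0.0, 0.0, 0.0, 1.0]] [[481.5923796255348, 0.0, 313.8927457908151], [0.0, 481.5923796255348, 239.7864040460714], [0.0, 0.0, 1.0]] [-0.12276745  0.          0.          0.          0.        ] 0.9960904947916667
{'t': 0.1, 'joints': array([-1.30000935e+00,  1.26364007e-01, -4.04862250e-02,  1.40539498e+00,
        1.95766753e-05,  1.57078071e+00]), 'joint_vel': array([-6.21220135e-04, -8.17637824e-05,  2.02417327e-03, -1.94610885e-04,
        5.44662856e-04, -9.34330352e-04]), 'joint_efforts': array([-4.65403318e-04, -4.36903274e+01,  3.53605556e+01,  1.36662985e-02,
        4.88987087e-05, -2.00475199e-05]), 'tcp_pos': array([ 140.34715366, -505.54233707,  241.59258529]), 'orientation': array([ 9.90846981e-01,  1.34987907e-01, -8.80809257e-05, -7.19133774e-04]), 'ft_force': array([-0.69077961, -0.52389907,  0.09690706]), 'wrist_torque': array([-0.07622721, -0.01874081,  0.01739326]), 'grip_force': 0.0, 'grip_width': 85.6566613735947}
```

View pics/top0.png

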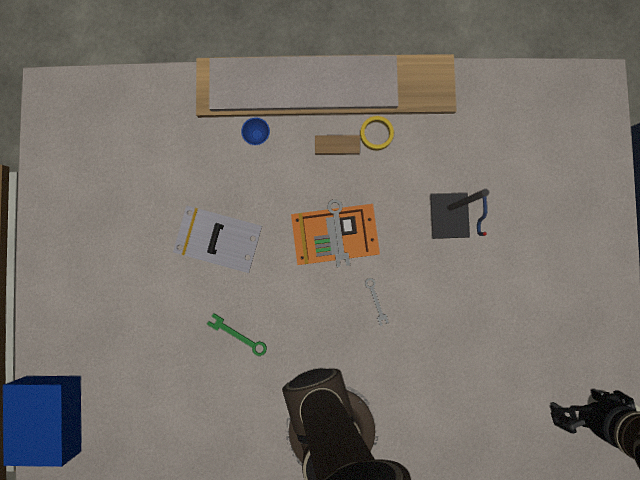

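View pics/side0.png

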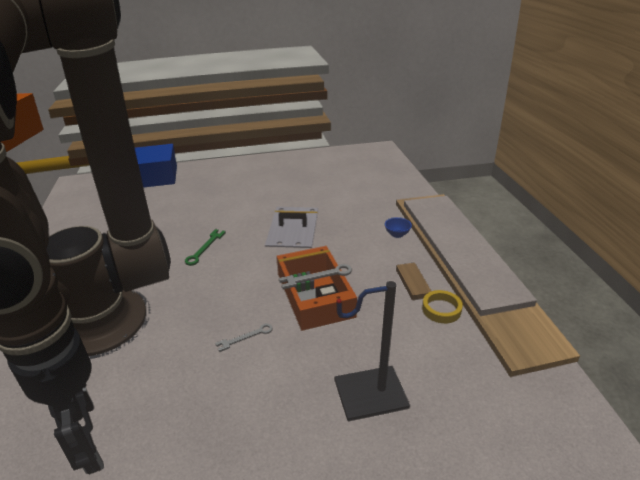

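Top view: box at (336,234) with the yellow stripe on its left end, cover at (219,240) with its stripe also on the left, stand base at (450,215) with the hook's red tip at (483,234). Bystanders are at (256,131), (338,145) and (377,133).
Spanner candidates: green (237,335), small grey (376,300), large grey lying across the box (338,232). I choose the large grey one.

```bash
python3 - <<'E'
from h import *
import pickle
c=pickle.load(open('top0.pkl','rb')); im=c['pixels']; P=cloud(c)
hsv=cv2.cvtColor(im,cv2.COLOR_RGB2HSV)
H,S,V=[hsv[...,i].astype(int) for i in range(3)]
def roi(u0,u1,v0,v1):
    m=np.zeros(H.shape,bool);m[v0:v1,u0:u1]=1;return m
# table z check
print('table z',np.median(P[300:330,420:500,2]))
org=roi(280,395,190,280)&(H<16)&(S>140)&(V>80)
def rect(m,z):
    ys,xs=np.nonzero(m); q=onz(c,np.c_[xs,ys],z)[:,:2].astype(np.float32); return cv2.minAreaRect(q)
print('box',rect(org&(abs(P[...,2]-60)<12),60))
sp=roi(315,360,190,275)&(S<60)&(V>70)&(P[...,2]>58)&(P[...,2]<85)
n,l,st,ce=cv2.connectedComponentsWithStats(sp.astype(np.uint8));k=1+np.argmax(st[1:,4]);print('spanner px',st[k],rect(l==k,68))
# spanner line
q=onz(c,np.c_[np.nonzero(l==k)[::-1]],68);print('x range ends',q[q[:,0].argmax()],q[q[:,0].argmin()], np.median(P[l==k][:,2]))
hb=roi(175,265,200,275)&(V<60); print('handle',rect(hb,46))
cv_=roi(170,270,200,280)&(S<45)&(V>120)
red=roi(470,500,220,245)&((H<8)|(H>170))&(S>120); ys,xs=np.nonzero(red); print('red',xs.mean(),ys.mean(),onz(c,[[xs.mean(),ys.mean()]],250))
base=roi(425,475,185,245)&(V<75)&(abs(P[...,2]-12)<10); print('base',rect(base,12))
blue=roi(465,500,190,240)&(H>100)&(H<130)&(S>100); q=P[blue]; print('blue z',np.percentile(q[:,2],[0,50,100])); 
yel=roi(170,270,200,280)&(H>18)&(H<35)&(S>110); print('stripe',rect(yel,5))
big=cv2.resize(im[180:285,170:510],None,fx=2.35,fy=2.35,interpolation=cv2.INTER_CUBIC);cv2.imwrite('pics/crop1.png',big[...,::-1])
c=robot.camera('wrist');print(np.array(c['mount']).round(3).tolist(),c['K'].tolist(),c['dist_coeffs'])
E
```

```text
table z 0.7709099184174875
box ((511.92645263671875, -15.209053039550781), (129.3502655029297, 208.42501831054688), 6.538114070892334)
spanner px [328 199  22  68 466] ((515.1656494140625, -23.453304290771484), (170.00152587890625, 35.99985122680664), 6.423031806945801)
x range ends [599.38466434 -11.73923935  68.        ] [430.36552028 -26.32673355  68.        ] 68.75637028451888
handle ((506.2620849609375, 292.2224426269531), (22.369966506958008, 79.492431640625), 73.50788116455078)
red 484.1111111111111 233.33333333333334 [[ 495.29199349 -324.62863467  250.        ]]
base ((559.4652709960938, -322.4307556152344), (119.3231201171875, 100.21308898925781), 0.9143763184547424)
blue z [ 215.33529872  261.87671804 1163.04304095]
stripe ((519.6442260742188, 336.6325378417969), (77.89834594726562, 128.57546997070312), 74.04828643798828)
[[0.0, 0.959, 0.284, 71.736], [1.0, -0.0, -0.0, 1.233], [-0.0, 0.284, -0.959, -130.912], [0.0, 0.0, 0.0, 1.0]] [[389.6095836623559, 0.0, 321.47119474632234], [0.0, 389.6095836623559, 239.5707219502964], [0.0, 0.0, 1.0]] [0.0010689 0.        0.        0.        0.       ]
```

View pics/crop1.png

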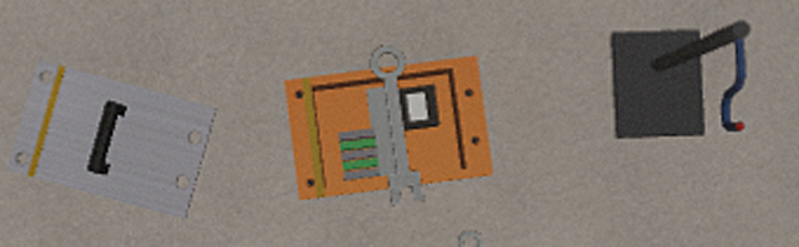

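Crop: the large grey spanner lies across the orange box, with its ring eye at (387,62) on the far side and its jaw at (405,190). This is the right one: it isn't green, and it's larger than the other grey one. Next I move to a survey pose near the stand.

>>> jog_arm(
  increments=[
    [50, -18, -28, 0, 0, 0, 1],
    [50, -18, -28, 0, 0, 0, 1],
    [50, -18, -28, 0, 0, 0, 1],
    [50, -18, -28, 0, 0, 0, 1],
    [50, -18, -28, 0, 0, 0, 1],
  ],
)

```text
t: 0.78
tcp_pos: [358.4, -351.0, 383.1]
orientation: [0.991, 0.135, -0.0, 0.0]
ft_force: [1.6, -1.4, 0.2]
grip_width: 85.3
grip_force: 0.0
```

>>> jog_arm(
  increments=[
    [30, -14, 0, 0, 0, 0, 1],
    [0, 0, 0, 0, 0, 7.5, 1],
    [0, 0, 0, 0, 0, 7, 1],
    [0, 0, 0, 0, 0, 0, 1],
  ],
)

```text
t: 1.27
tcp_pos: [382.5, -330.6, 382.0]
orientation: [1.0, 0.01, -0.0, -0.0]
ft_force: [-0.1, 0.3, -0.1]
grip_width: 85.5
grip_force: 0.0
```

```bash
cat >> h.py <<'E'
def pose():
    o=robot.get_obs(); M=R.from_quat(o['orientation']).as_matrix()
    return np.array(o['tcp_pos']),np.degrees(np.arctan2(M[1,0],M[0,0])),M
def plan(x,y,z,th):
    p,h,M=pose(); d=M.T@(np.array([x,y,z])-p); print('now',p.round(1),'head',round(h,2),'tilt',M[:,2].round(4),'delta tool',d.round(1),'wz',round(h-th,2),'t',robot.get_obs()['t'])
E
python3 - <<'E'
from h import *
import pickle
plan(400,-325,380,0)
c=cam('wrist');save(c,'w1');pickle.dump(c,open('w1.pkl','wb'))
P=cloud(c);hsv=cv2.cvtColor(c['pixels'],cv2.COLOR_RGB2HSV);H,S,V=[hsv[...,i].astype(int) for i in range(3)]
blue=(H>100)&(H<130)&(S>90)&(V>40)
red=((H<8)|(H>172))&(S>120)&(V>50)
for n,m in(('blue',blue),('red',red)):
    q=P[m];q=q[(q[:,2]>190)&(q[:,2]<290)];print(n,len(q),q.mean(0),q.min(0),q.max(0))
q=P[blue];q=q[(q[:,2]>190)&(q[:,2]<290)]
for z in range(205,270,8):
    s=q[(q[:,2]>=z)&(q[:,2]<z+8)]
    if len(s):print(z,s[:,:2].min(0).round(),s[:,:2].max(0).round())
E
```

```text
now [ 382.5 -330.6  382. ] head 1.11 tilt [-4.e-04  4.e-04 -1.e+00] delta tool [17.6 -5.2  2. ] wz 1.11 t 1.275
blue 532 [ 516.39606838 -326.81310232  224.75585491] [ 502.93354203 -330.5988918   214.92864765] [ 527.22933833 -322.78463166  248.27480358]
red 144 [ 493.86762552 -327.00863107  251.30215153] [ 490.30131338 -330.68392615  247.69385239] [ 497.56779087 -323.21343515  253.47407453]
213 [ 503. -331.] [ 519. -323.]
221 [ 515. -330.] [ 523. -323.]
229 [ 522. -330.] [ 526. -323.]
237 [ 524. -330.] [ 527. -323.]
245 [ 525. -329.] [ 526. -324.]
```

View pics/w1.png

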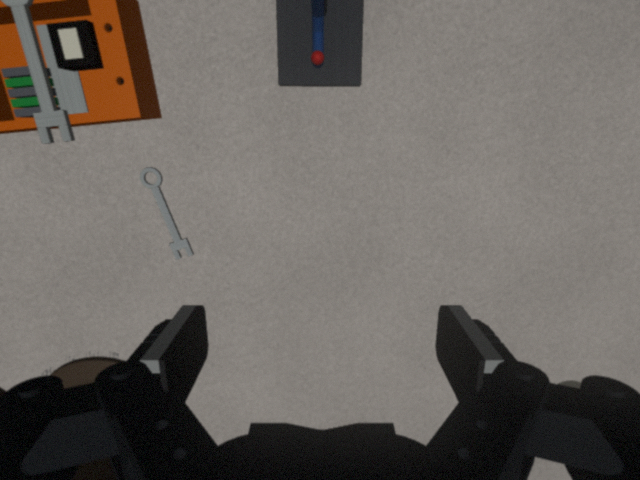

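Wrist view: the hook's red tip is at (318,58) with the bar running straight behind it. The stand's yaw is about 1–2°, with the tip at about (494,-327). Next I look at the box and cover from above.

>>> jog_arm(
  increments=[
    [11, -54, 5, 0, 0, 0, 1],
    [11, -54, 5, 0, 0, 0, 1],
    [11, -54, 5, 0, 0, 0, 1],
    [11, -54, 5, 0, 0, 0, 1],
    [11, -54, 5, 0, 0, 0, 1],
  ],
)

```text
t: 1.95
tcp_pos: [432.5, -58.3, 357.2]
orientation: [1.0, 0.01, 0.0, 0.0]
ft_force: [0.5, 0.2, -0.2]
grip_width: 85.5
grip_force: 0.0
```

>>> jog_arm(
  increments=[
    [11, -54, 5, 0, 0, 0, 1],
    [11, -54, 5, 0, 0, 0, 1],
    [8, -52, 5, 0, 0, 1, 1],
    [0, 0, 0, 0, 0, 0, 1],
    [0, 0, 0, 0, 0, 0, 1],
  ],
)

```text
t: 2.58
tcp_pos: [461.5, 44.2, 343.4]
orientation: [0.999, 0.035, -0.001, -0.021]
ft_force: [-0.6, -0.6, 0.6]
grip_width: 85.5
grip_force: 0.0
```

```bash
cat > meas.py <<'E'
from h import *
def blobs(c,m,z,amin,amax,region=None):
    n,l,st,ce=cv2.connectedComponentsWithStats(m.astype(np.uint8)); out=[]
    for k in range(1,n):
        if amin<=st[k,4]<=amax:
            p=onz(c,[ce[k]],z)[0]
            if region is None or (region[0]<p[0]<region[1] and region[2]<p[1]<region[3]): out.append((ce[k].round(1).tolist(),int(st[k,4]),st[k,2:4].tolist(),p.round(1).tolist()))
    return out
def fit(pts):  # known pattern order 0..3 -> (xy centre, yaw deg, residual)
    A=np.array([[48,91],[-48,91],[26,-91],[-26,-91]],float);B=np.array(pts)[:,:2]
    a=A-A.mean(0);b=B-B.mean(0);th=np.arctan2((a[:,0]*b[:,1]-a[:,1]*b[:,0]).sum(),(a*b).sum())
    M=np.array([[np.cos(th),-np.sin(th)],[np.sin(th),np.cos(th)]]);t=B.mean(0)-M@A.mean(0)
    return t.round(2),np.degrees(th).round(2),(B-(A@M.T+t)).round(2).tolist()
def chans(c):
    hsv=cv2.cvtColor(c['pixels'],cv2.COLOR_RGB2HSV); return [hsv[...,i].astype(int) for i in range(3)]
E
python3 - <<'E'
from meas import *
import pickle
plan(460,100,340,0)
c=cam('wrist');save(c,'w2');pickle.dump(c,open('w2.pkl','wb'))
H,S,V=chans(c);P=cloud(c)
dark=(V<70)
print('box holes');[print(b) for b in blobs(c,dark,60,10,150,(420,610,-140,110))]
print('cover region grey/brown?');
al=(S<40)&(V>110)&(P[...,2]<12)
print('handle');[print(b) for b in blobs(c,dark,46,200,6000,(440,580,220,360))]
E
```

```text
now [461.5  44.2 343.4] head 4.06 tilt [-0.0042  0.0424 -0.9991] delta tool [  2.4 -55.6   5.7] wz 4.06 t 2.575
box holes
([305.0, 106.0], 21, [5, 5], [548.5, 77.7, 60.0])
([485.0, 121.0], 15, [3, 5], [546.8, -103.3, 60.0])
([481.5, 172.9], 15, [4, 5], [495.6, -109.4, 60.0])
([309.5, 199.0], 12, [4, 3], [454.1, 67.2, 60.0])
cover region grey/brown?
handle
([112.2, 130.6], 1547, [43, 73], [509.3, 286.1, 46.0])
```

View pics/w2.png

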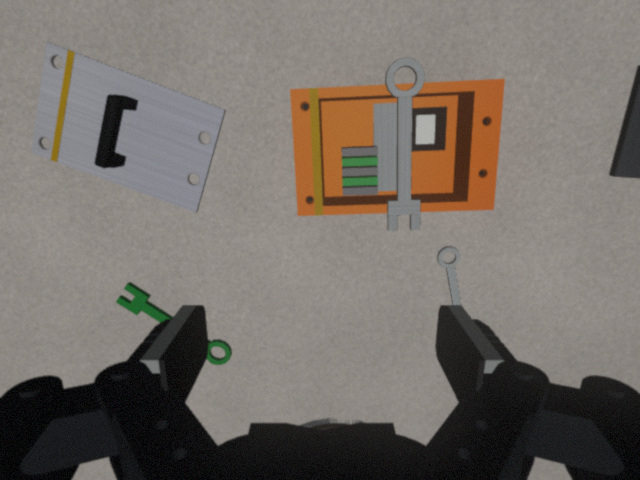

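Wrist view: the box has yellow on its left end and four rim holes at (305,106), (309,199), (485,121) and (481,173). The spanner eye is at (404,77), and the cover handle is at (115,131) with holes at (57,61), (44,143), (205,137) and (194,178). The tool stopped short and tilted, so I check the joints.

```bash
python3 - <<'E'
from meas import *
import pickle
o=robot.get_obs();print(o['joints'].round(3),o['joint_vel'].round(3),o['t'],o['ft_force']);plan(460,100,340,0)
c=pickle.load(open('w2.pkl','rb'));H,S,V=chans(c);P=cloud(c)
print('box fit',fit([[548.5,77.7],[454.1,67.2],[546.8,-103.3],[495.6,-109.4]]))
# box holes via depth/height check
print('rim z',P[150,300],P[150,500])
# spanner: grey above rim
m=(P[...,2]>60)&(P[...,2]<80)&(S<70)&(V>70);m[:40]=0
n,l,st,ce=cv2.connectedComponentsWithStats(m.astype(np.uint8));
cand=[(st[k,4],k) for k in range(1,n) if 350<ce[k][0]<440 and ce[k][1]<260];a,k=max(cand);print('spanner area',st[k])
s=(l==k).astype(np.uint8);cs,hi=cv2.findContours(s,cv2.RETR_CCOMP,cv2.CHAIN_APPROX_NONE)
for q,h in zip(cs,hi[0]):
    if h[3]>=0 and len(q)>20: (u,v),r=cv2.minEnclosingCircle(q);e=onz(c,[[u,v]],68)[0];print('eye',u,v,r,e)
ys,xs=np.nonzero(s);q=onz(c,np.c_[xs,ys],68)[:,:2];print(cv2.minAreaRect(q.astype(np.float32)))
d=np.linalg.norm(q-e[:2],axis=1);sh=q[(d>35)&(d<105)];l_=cv2.fitLine(sh.astype(np.float32),cv2.DIST_L2,0,.01,.01).ravel();print('shank yaw',np.degrees(np.arctan2(l_[1],l_[0])),l_[2:])
E
```

```text
[0.069 0.032 0.08  1.62  0.043 3.14 ] [-0.002 -0.004  0.001 -0.001 -0.     0.004] 2.625 [-0.67307261  0.30503544 -0.68871229]
now [461.5  44.1 343.5] head 4.04 tilt [-0.0039  0.0426 -0.9991] delta tool [  2.4 -55.7   5.9] wz 4.04 t 2.625
box fit (array([511.25, -16.95]), np.float64(6.37), [[-0.36, -1.11], [0.64, -0.97], [-0.38, 1.21], [0.1, 0.87]])
rim z [504.81101859  80.38640072  59.26710698] [ 517.82421487 -148.25850762   -1.48875202]
spanner area [ 385   57   40  174 3136]
eye 404.53704833984375 78.38888549804688 12.863882064819336 [579.93373332 -17.1864955   68.        ]
((514.5861206054688, -25.513248443603516), (169.51675415039062, 37.18824768066406), 7.33230447769165)
shank yaw 6.826211 [511.69922  -25.424454]
```

Joint 6 is at its limit (j6 = j1 − heading + 180°), so the cover needs the half-turned grasp. The spanner grasp is fine at heading 6.8°. I go above it now.

>>> jog_arm(
  increments=[
    [20, 35, 0, 0, 0, 0, 1],
    [25, 35, 0, 0, 0, 0, 1],
    [0, 0, 50, -2.4, 0, -2.8, 1],
    [0, 0, 50, 0, 0, 0, 1],
    [0, 0, 0, 0, 0, 0, 1],
  ],
)

```text
t: 3.25
tcp_pos: [508.5, -20.1, 236.7]
orientation: [0.998, 0.06, -0.004, -0.001]
ft_force: [0.1, 0.3, 1.3]
grip_width: 85.5
grip_force: 0.0
```

```bash
cat > sp.py <<'E'
from meas import *
def spanner(c,zt,zlo,zhi,reg):
    H,S,V=chans(c);P=cloud(c)
    m=(P[...,2]>zlo)&(P[...,2]<zhi)&(S<70)&(V>70)&(P[...,0]>reg[0])&(P[...,0]<reg[1])&(P[...,1]>reg[2])&(P[...,1]<reg[3])
    n,l,st,ce=cv2.connectedComponentsWithStats(m.astype(np.uint8));k=1+st[1:,4].argmax()
    s=(l==k).astype(np.uint8);cs,hi=cv2.findContours(s,cv2.RETR_CCOMP,cv2.CHAIN_APPROX_NONE);e=None
    for q,h in zip(cs,hi[0]):
        if h[3]>=0 and len(q)>20: (u,v),r=cv2.minEnclosingCircle(q);e=onz(c,[[u,v]],zt)[0];print('eye',u,v,r,e.round(1))
    ys,xs=np.nonzero(s);q=onz(c,np.c_[xs,ys],zt)[:,:2]
    if e is None: print('no eye',st[k]);return
    d=np.linalg.norm(q-e[:2],axis=1);sh=q[(d>30)&(d<100)];l_=cv2.fitLine(sh.astype(np.float32),cv2.DIST_L2,0,.01,.01).ravel()
    w=l_[:2]*np.sign(l_[0]);yaw=np.degrees(np.arctan2(w[1],w[0]));g=e[:2]-67*w;print('shank yaw',yaw.round(2),'grasp',g.round(1),'line pt',l_[2:]);return e,yaw,g
E
python3 - <<'E'
from sp import *
c=cam('wrist')
r=spanner(c,68,61,80,(400,640,-80,60))
plan(r[2][0],r[2][1],56,r[1])
H,S,V=chans(c)
[print(b) for b in blobs(c,V<70,60,8,250,(420,610,-140,110))]
print(robot.get_obs()['joints'].round(3))
E
```

```text
eye 328.46826171875 122.19047546386719 16.199310302734375 [580.6 -17.6  68. ]
shank yaw 6.65 grasp [514.1 -25.3] line pt [517.5251   -25.303583]
now [510.2 -19.9 239.9] head 6.85 tilt [-0.0028  0.0013 -1.    ] delta tool [  3.7   6.1 183.9] wz 0.2 t 3.3
([201.7, 149.3], 33, [6, 7], [549.1, 76.7, 60.0])
([431.2, 179.1], 24, [6, 7], [547.8, -103.2, 60.0])
([279.9, 197.5], 173, [44, 5], [518.9, 13.7, 60.0])
([271.0, 210.8], 32, [27, 2], [507.2, 19.8, 60.0])
([295.0, 211.0], 13, [13, 1], [509.4, 0.6, 60.0])
([283.2, 223.3], 63, [44, 3], [498.1, 9.1, 60.0])
([265.0, 234.7], 9, [6, 2], [486.7, 23.0, 60.0])
([286.0, 235.0], 22, [21, 2], [488.5, 5.9, 60.0])
([425.9, 241.0], 15, [5, 5], [497.2, -109.1, 60.0])
([277.1, 246.7], 61, [43, 3], [477.5, 12.2, 60.0])
([210.9, 264.6], 17, [5, 4], [455.1, 66.2, 60.0])
([313.2, 270.6], 17, [11, 2], [460.0, -19.8, 60.0])
([342.5, 270.6], 16, [10, 2], [463.0, -44.4, 60.0])
[-4.000e-02  1.010e-01 -7.300e-02  1.400e+00  1.000e-03  2.982e+00]
```

>>> jog_arm(
  increments=[
    [4, 6, 50, 0, 0, 0, 1],
    [0, 0, 50, 0, 0, 0, 1],
    [0, 0, 50, 0, 0, 0, 1],
    [0, 0, 24, 0, 0, 0, 1],
    [0, 0, 10, 0, 0, 0, 1],
  ],
)

```text
t: 3.92
tcp_pos: [517.7, -24.8, 57.8]
orientation: [0.998, 0.06, 0.001, -0.0]
ft_force: [-0.3, 0.4, -0.1]
grip_width: 85.4
grip_force: 0.0
```

>>> jog_arm(
  increments=[
    [0, 0, 0, 0, 0, 0, 0],
    [0, 0, 0, 0, 0, 0, -1],
    [0, 0, 0, 0, 0, 0, -1],
    [0, 0, 0, 0, 0, 0, -1],
    [0, 0, 0, 0, 0, 0, -1],
  ],
  squeeze=60,
)

```text
t: 4.55
tcp_pos: [516.5, -24.3, 57.1]
orientation: [0.998, 0.06, 0.001, -0.001]
ft_force: [-0.9, 0.1, 5.7]
grip_width: 12.3
grip_force: 58.7
```

>>> jog_arm(
  increments=[
    [0, 0, 0, 0, 0, 0, -1],
    [0, 0, 0, 0, 0, 0, -1],
    [0, 0, 0, 0, 0, 0, -1],
  ],
)

```text
t: 4.92
tcp_pos: [516.5, -24.3, 57.1]
orientation: [0.998, 0.06, 0.001, -0.001]
ft_force: [-0.6, 0.8, 5.0]
grip_width: 12.4
grip_force: 58.7
```

>>> jog_arm(
  increments=[
    [0, 0, -30, 0, 0, 0, -1],
    [0, 0, -55, 0, 0, 0, -1],
    [0, 0, -55, 0, 0, 0, -1],
    [0, 0, -55, 0, 0, 0, -1],
    [0, 0, -40, 0, 0, 0, -1],
  ],
)

```text
t: 5.55
tcp_pos: [516.1, -24.6, 293.6]
orientation: [0.998, 0.06, 0.001, -0.001]
ft_force: [-0.1, 1.2, -2.4]
grip_width: 12.5
grip_force: 58.9
```

```bash
cat > held.py <<'E'
from sp import *
c=cam('wrist')
p,h,M=pose()
zt=p[2]+8+4-1   # top of spanner, underside 3 above tcp
r=spanner(c,zt,zt-20,zt+15,(p[0]+5,p[0]+140,p[1]-50,p[1]+50))
rel=M.T@(r[0]-p); print('eye rel tool',rel.round(1),'yaw rel',round(r[1]-h,2))
tip=np.array([494,-327]); 
th=np.radians(1.5-(r[1]-h)); hx=np.array([np.cos(th),np.sin(th)]);hy=np.array([np.sin(th),-np.cos(th)])
t=tip-rel[0]*hx-rel[1]*hy; print('target',t); plan(t[0],t[1],290,np.degrees(th))
print(robot.get_obs()['grip_width'],robot.get_obs()['ft_force'])
P=cloud(c); 
E
python3 held.py
```

```text
eye 322.042724609375 147.82408142089844 36.83893966674805 [581.1 -18.2 309.3]
shank yaw 8.06 grasp [514.8 -27.6] line pt [538.80756  -23.265635]
eye rel tool [ 64.4   1.3 -10.5] yaw rel 1.12
target [ 429.6104024  -326.10139328]
now [517.1 -24.7 298.3] head 6.93 tilt [ 0.0077  0.001  -1.    ] delta tool [-123.3  288.7    7.3] wz 6.56 t 5.6
12.541984447483896 [1.44282534 0.34078671 1.65925172]
```

>>> jog_arm(
  increments=[
    [-22, 50, 0, 0, 0, 0, -1],
    [-22, 50, 0, 0, 0, 0, -1],
    [-22, 50, 0, 0, 0, 0, -1],
    [-22, 50, 0, 0, 0, 0, -1],
    [-22, 50, 0, 0, 0, 0, -1],
  ],
)

```text
t: 6.22
tcp_pos: [436.1, -287.5, 290.3]
orientation: [0.998, 0.06, -0.0, -0.001]
ft_force: [0.0, 0.8, -1.4]
grip_width: 12.2
grip_force: 59.0
```

>>> jog_arm(
  increments=[
    [-13, 38, 0, 0, 0, 0, -1],
    [0, 0, 0, 0, 0, 5, -1],
    [0, 0, 0, 0, 0, 0, -1],
    [0, 0, 0, 0, 0, 0, -1],
  ],
)

```text
t: 6.72
tcp_pos: [428.7, -325.0, 290.5]
orientation: [1.0, 0.018, -0.0, -0.001]
ft_force: [-0.9, -0.0, -0.7]
grip_width: 12.7
grip_force: 59.1
```

```bash
cat >> held.py <<'E'
H,S,V=chans(c)
red=((H<8)|(H>172))&(S>120)&(V>50)
ys,xs=np.nonzero(red); q=P[red]; g=(q[:,2]>235)&(q[:,2]<265); print('red',g.sum(),xs[g].mean(),ys[g].mean(),q[g].mean(0).round(1),'onz',onz(c,[[xs[g].mean(),ys[g].mean()]],251)[0].round(1) if g.any() else '')
blue=(H>100)&(H<130)&(S>90)&(V>40); q=P[blue]; q=q[(q[:,2]>205)&(q[:,2]<275)];
if len(q)>20:
    w=cv2.fitLine(q[:,:2].astype(np.float32),cv2.DIST_L2,0,.01,.01).ravel();print('bar yaw',np.degrees(np.arctan(w[1]/w[0])),w[2:],q.min(0).round(),q.max(0).round())
E
sed -i "s/^rel=/save(c,'h%d'%(robot.get_obs()['t']*100))\nrel=/" held.py; python3 held.py; ls pics
```

```text
eye 321.5 146.7876739501953 36.79116439819336 [ 494.3 -324.   301.7]
shank yaw 1.56 grasp [ 427.3 -325.8] line pt [ 449.95227 -325.48505]
eye rel tool [ 65.4   1.5 -11. ] yaw rel -0.48
target [ 428.56218488 -327.80800618]
now [ 428.8 -324.9  290.7] head 2.04 tilt [-3.0e-04  1.5e-03 -1.0e+00] delta tool [-0.4  2.9  0.7] wz 0.06 t 6.775
12.811064948476185 [ 0.54978358 -0.03608485 -0.51139247]
red 250 328.732 139.536 [ 494.6 -327.   251.4] onz [ 494.6 -327.   251. ]
bar yaw 1.0371511 [ 528.9732  -326.41617] [ 499. -330.  216.] [ 545. -322.  265.]
crop1.png
h677.png
side0.png
top0.png
w1.png
w2.png
```

Eye and tip agree to within 3 mm. I shift sideways and lower, watching the force.

>>> jog_arm(
  increments=[
    [0, 3, 0, 0, 0, 0, -1],
    [0, 0, 15, 0, 0, 0, -1],
    [0, 0, 15, 0, 0, 0, -1],
    [0, 0, 12, 0, 0, 0, -1],
    [0, 0, 0, 0, 0, 0, -1],
  ],
)

```text
t: 7.4
tcp_pos: [428.2, -327.8, 247.2]
orientation: [1.0, 0.017, -0.001, -0.001]
ft_force: [-0.4, -0.8, -2.3]
grip_width: 12.6
grip_force: 59.0
```

>>> jog_arm(
  increments=[
    [0, 0, 9, 0, 0, 0, -1],
    [0, 0, 9, 0, 0, 0, -1],
    [0, 0, 8, 0, 0, 0, -1],
    [0, 0, 0, 0, 0, 0, -1],
    [0, 0, 0, 0, 0, 0, -1],
  ],
)

```text
t: 8.02
tcp_pos: [428.8, -328.3, 222.9]
orientation: [1.0, 0.017, 0.0, -0.001]
ft_force: [1.1, -0.1, -1.0]
grip_width: 12.6
grip_force: 59.1
```

```bash
python3 - <<'E'
from h import *
c=cam('side');cr=c['pixels'][230:430,250:490];cv2.imwrite('pics/s2.png',cv2.resize(cr,None,fx=3,fy=3,interpolation=cv2.INTER_CUBIC)[...,::-1]);plan(428,-328,222,1.5)
E
```

```text
now [ 428.9 -328.4  223.1] head 1.93 tilt [ 3.e-04  1.e-03 -1.e+00] delta tool [-0.9 -0.4  1.1] wz 0.43 t 8.075
```

View pics/s2.png

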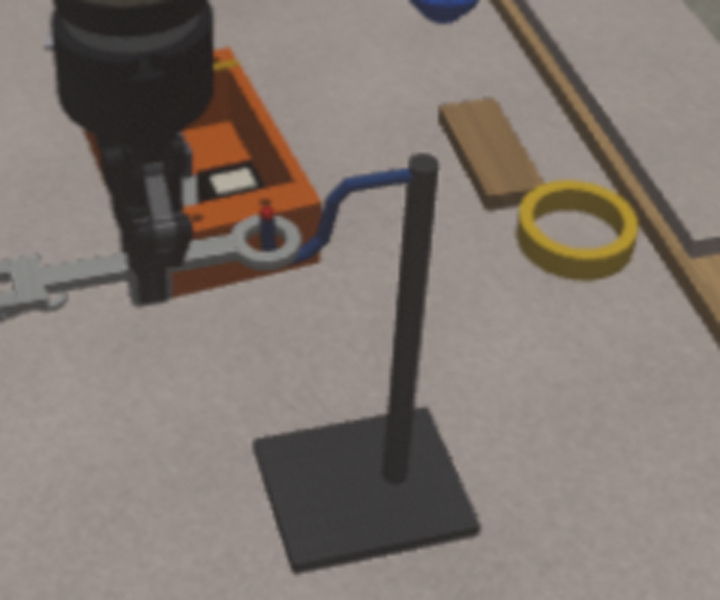

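Side crop: the red tip at (266,212) stands up through the eye at (265,240), and the spanner is level with no contact force. I release.

>>> jog_arm(
  increments=[
    [0, 0, 1, 0, 0, 0, 1],
    [0, 0, 0, 0, 0, 0, 1],
    [0, 0, 0, 0, 0, 0, 1],
    [0, 0, 0, 0, 0, 0, 1],
    [0, 0, 0, 0, 0, 0, 1],
  ],
)

```text
t: 8.7
tcp_pos: [428.8, -328.3, 221.8]
orientation: [1.0, 0.017, -0.0, -0.001]
ft_force: [0.2, 0.2, 0.3]
grip_width: 85.5
grip_force: 0.0
```

>>> jog_arm(
  increments=[
    [0, 0, 0, 0, 0, 0, 1],
    [0, 0, 0, 0, 0, 0, 1],
    [0, 0, -20, 0, 0, 0, 1],
    [0, 0, -40, 0, 0, 0, 1],
    [0, 0, -40, 0, 0, 0, 1],
  ],
)

```text
t: 9.32
tcp_pos: [428.6, -328.3, 322.8]
orientation: [1.0, 0.017, -0.0, -0.001]
ft_force: [0.6, -0.8, -0.3]
grip_width: 85.7
grip_force: 0.0
```

```bash
python3 - <<'E'
from h import *
c=cam('side');cr=c['pixels'][230:430,250:490];cv2.imwrite('pics/s3.png',cv2.resize(cr,None,fx=2,fy=2,interpolation=cv2.INTER_CUBIC)[...,::-1]);plan(400,0,400,15);print(robot.get_obs()['joints'])
E
```

```text
now [ 429.3 -328.8  328.2] head 1.93 tilt [ 0.0051 -0.0027 -1.    ] delta tool [ -17.8 -329.4  -72.8] wz -13.07 t 9.375
[-6.54150200e-01  1.69439025e-01  2.00364674e-01  1.59600401e+00
  1.00458149e-03  2.45380005e+00]
```

View pics/s3.png

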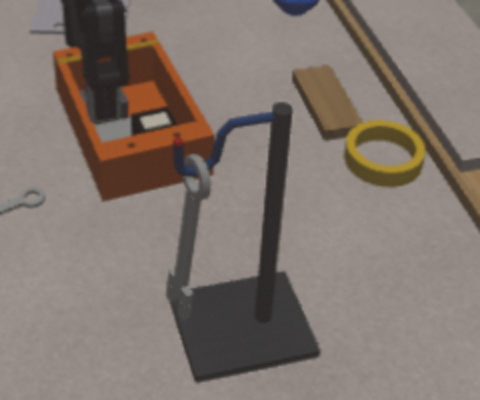

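Side crop: the spanner hangs by its eye (197,175) in the hook valley, shank down and clear. Next I travel, do the half turn, and go above the cover.

>>> jog_arm(
  increments=[
    [0, -55, -6, 0, 0, 0, 1],
    [0, -55, -6, 0, 0, 0, 1],
    [0, -55, -6, 0, 0, 0, 1],
    [0, -55, 0, 0, 0, 0, 1],
    [0, -55, 0, 0, 0, 0, 1],
  ],
)

```text
t: 10.0
tcp_pos: [419.2, -52.0, 340.3]
orientation: [1.0, 0.017, 0.0, -0.001]
ft_force: [1.3, 0.4, 0.2]
grip_width: 85.5
grip_force: 0.0
```

>>> jog_arm(
  increments=[
    [0, -55, 0, 0, 0, 0, 1],
    [0, 0, 0, 0, 0, -10.2, 1],
    [0, 0, 0, 0, 0, -10.2, 1],
    [0, 0, 0, 0, 0, -10.2, 1],
    [0, 0, 0, 0, 0, -10.2, 1],
  ],
)

```text
t: 10.62
tcp_pos: [417.6, 1.5, 340.2]
orientation: [0.93, 0.367, 0.0, -0.001]
ft_force: [0.2, -0.5, 0.0]
grip_width: 85.5
grip_force: 0.0
```

>>> jog_arm(
  increments=[
    [0, 0, 0, 0, 0, -10.2, 1],
    [0, 0, 0, 0, 0, -10.2, 1],
    [0, 0, 0, 0, 0, -10.2, 1],
    [0, 0, 0, 0, 0, -10.2, 1],
    [0, 0, 0, 0, 0, -10.2, 1],
  ],
)

```text
t: 11.25
tcp_pos: [417.6, 1.4, 340.2]
orientation: [0.682, 0.732, 0.001, -0.0]
ft_force: [0.4, 0.5, 0.1]
grip_width: 85.4
grip_force: 0.0
```

>>> jog_arm(
  increments=[
    [0, 0, 0, 0, 0, -10.2, 1],
    [0, 0, 0, 0, 0, -10.2, 1],
    [0, 0, 0, 0, 0, -10.2, 1],
    [0, 0, 0, 0, 0, -10.2, 1],
    [0, 0, 0, 0, 0, -10.2, 1],
  ],
)

```text
t: 11.88
tcp_pos: [417.7, 1.4, 340.2]
orientation: [0.3, 0.954, 0.001, -0.0]
ft_force: [0.1, -0.8, 0.7]
grip_width: 85.5
grip_force: 0.0
```

>>> jog_arm(
  increments=[
    [0, 0, 0, 0, 0, -10.2, 1],
    [0, 0, 0, 0, 0, -9, 1],
    [0, 0, 0, 0, 0, 0, 1],
    [0, 0, 0, 0, 0, 0, 1],
  ],
)

```text
t: 12.38
tcp_pos: [417.7, 1.4, 340.2]
orientation: [0.141, 0.99, 0.001, -0.0]
ft_force: [-0.3, 0.3, 0.2]
grip_width: 85.5
grip_force: 0.0
```

```bash
python3 - <<'E'
from h import *
plan(507,291,230,163.5);print(robot.get_obs()['joints'].round(3))
E
```

```text
now [417.7   1.4 340.2] head 163.78 tilt [-1.0e-04  1.4e-03 -1.0e+00] delta tool [ -4.9 302.9 110.6] wz 0.28 t 12.375
[ 2.000e-03 -5.600e-02 -1.400e-02  1.613e+00  1.000e-03  2.850e-01]
```

```bash
python3 - <<'E'
from meas import *
c=cam('wrist');H,S,V=chans(c)
[print(b) for b in blobs(c,V<70,60,6,150,(440,600,-130,100))]
E
```

```text
([390.1, 208.6], 13, [5, 4], [452.2, 67.1, 60.0])
([358.0, 252.0], 7, [7, 3], [490.1, 21.5, 60.0])
([253.3, 265.7], 6, [3, 5], [472.9, -95.4, 60.0])
([258.3, 268.1], 7, [4, 5], [477.2, -91.0, 60.0])
([262.4, 276.7], 10, [6, 4], [488.3, -89.9, 60.0])
([418.0, 284.0], 7, [3, 3], [546.3, 77.4, 60.0])
([247.5, 285.8], 10, [4, 3], [494.1, -109.8, 60.0])
([268.2, 291.8], 13, [7, 6], [507.8, -89.5, 60.0])
([273.0, 305.6], 7, [5, 4], [525.7, -89.6, 60.0])
([278.9, 316.1], 7, [4, 5], [540.5, -87.3, 60.0])
([282.7, 322.2], 6, [4, 5], [549.2, -85.4, 60.0])
([284.6, 328.6], 8, [4, 4], [557.9, -85.8, 60.0])
```

>>> jog_arm(
  increments=[
    [-1, 55, 15, 0, 0, 0, 1],
    [-1, 55, 15, 0, 0, 0, 1],
    [-1, 55, 15, 0, 0, 0, 1],
    [-1, 55, 15, 0, 0, 0, 1],
    [-1, 55, 15, 0, 0, 0, 1],
  ],
)

```text
t: 13.05
tcp_pos: [498.9, 266.2, 265.1]
orientation: [0.141, 0.99, 0.001, 0.0]
ft_force: [-0.0, -0.8, -0.3]
grip_width: 85.5
grip_force: 0.0
```

>>> jog_arm(
  increments=[
    [0, 28, 35, 0, 0, 0.3, 1],
    [0, 0, 0, 0, 0, 0, 1],
    [0, 0, 0, 0, 0, 0, 1],
  ],
)

```text
t: 13.42
tcp_pos: [506.2, 290.9, 231.1]
orientation: [0.143, 0.99, 0.0, -0.0]
ft_force: [-0.5, 0.7, -0.0]
grip_width: 85.7
grip_force: 0.0
```

```bash
cat > cover.py <<'E'
from meas import *
c=cam('wrist');H,S,V=chans(c);P=cloud(c)
dark=(V<60)
# handle: high dark pixels
m=dark&(P[...,2]>38)&(P[...,2]<60)
n,l,st,ce=cv2.connectedComponentsWithStats(m.astype(np.uint8));k=1+st[1:,4].argmax();ys,xs=np.nonzero(l==k);q=onz(c,np.c_[xs,ys],46)[:,:2].astype(np.float32);print('handle',cv2.minAreaRect(q),st[k],np.median(P[l==k][:,2]))
cv2.imwrite('pics/cov.png',c['pixels'][...,::-1])
import pickle;pickle.dump(c,open('cov.pkl','wb'))
plan(507,291,30,163.5)
E
python3 cover.py
```

```text
handle ((500.42486572265625, 86.37784576416016), (130.72109985351562, 16.256641387939453), 6.499549865722656) [  44  204   93  135 1826] 46.324160709085334
now [506.5 290.7 231.9] head 163.56 tilt [ 0.001   0.0018 -1.    ] delta tool [ -0.3   0.  201.9] wz 0.06 t 13.475
```

View pics/cov.png

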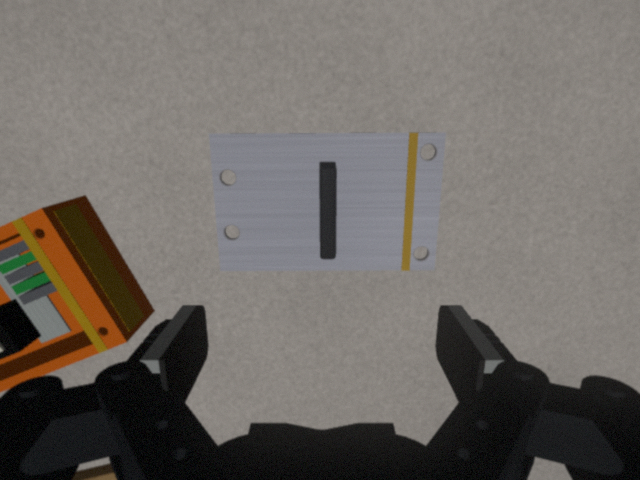

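Cover view: the handle runs from (328,162) to (328,258), the wide-set holes are at (429,152) and (421,253) by the yellow stripe, and the close-set holes are at (228,178) and (232,232).

```bash
cat > cov2.py <<'E'
from meas import *
import pickle
c=pickle.load(open('cov.pkl','rb'));H,S,V=chans(c);im=c['pixels'].astype(int)
m=(V<60);m[:140]=0;m[285:]=0;m[:,:300]=0;m[:,360:]=0
n,l,st,ce=cv2.connectedComponentsWithStats(m.astype(np.uint8));k=1+st[1:,4].argmax();ys,xs=np.nonzero(l==k);print(st[k])
r=cv2.minAreaRect(onz(c,np.c_[xs,ys],46)[:,:2].astype(np.float32));print('handle top',r)
# holes: bench seen through = not bluish
b=(im[...,2]-im[...,0]); nb=cv2.medianBlur((b<6).astype(np.uint8),3); z=np.zeros_like(nb); z[138:268,215:440]=1
y=(H>15)&(H<35)&(S>90)
bl=blobs(c,(nb&z&~y),5,40,400); [print(x) for x in bl]
E
python3 cov2.py
```

```text
[ 320  163   16   95 1418]
handle top ((504.6622619628906, 295.2853698730469), (12.454221725463867, 79.39762878417969), 73.54579162597656)
([404.2, 201.6], 208, [9, 130], [524.4, 364.4, 5.0])
([227.4, 177.1], 248, [18, 18], [456.8, 214.8, 5.0])
([216.5, 245.3], 198, [6, 64], [515.0, 182.1, 5.0])
([437.4, 243.9], 220, [6, 64], [573.6, 385.7, 5.0])
([231.3, 231.9], 224, [18, 17], [506.5, 200.3, 5.0])
```

>>> jog_arm(
  increments=[
    [2, 4, 55, 0, 0, 0, 1],
    [0, 0, 55, 0, 0, 0, 1],
    [0, 0, 50, 0, 0, 0, 1],
    [0, 0, 30, 0, 0, 0, 1],
    [0, 0, 12, 0, 0, 0, 1],
  ],
)

```text
t: 14.1
tcp_pos: [505.4, 294.8, 28.4]
orientation: [0.143, 0.99, 0.0, -0.0]
ft_force: [-0.1, -0.2, 0.3]
grip_width: 85.4
grip_force: 0.0
```

>>> jog_arm(
  increments=[
    [0, 0, 0, 0, 0, 0, 0],
    [0, 0, 0, 0, 0, 0, -0.3],
    [0, 0, 0, 0, 0, 0, -1],
    [0, 0, 0, 0, 0, 0, -1],
    [0, 0, 0, 0, 0, 0, -1],
  ],
  squeeze=100,
)

```text
t: 14.72
tcp_pos: [506.1, 296.4, 29.8]
orientation: [0.142, 0.99, 0.001, 0.001]
ft_force: [-1.7, -1.3, 6.0]
grip_width: 12.3
grip_force: 98.5
```

>>> jog_arm(
  increments=[
    [0, 0, 0, 0, 0, 0, -1],
    [0, 0, 0, 0, 0, 0, -1],
    [0, 0, 0, 0, 0, 0, -1],
  ],
)

```text
t: 15.1
tcp_pos: [506.1, 296.4, 29.8]
orientation: [0.142, 0.99, 0.001, 0.001]
ft_force: [-0.3, -0.5, 5.3]
grip_width: 12.1
grip_force: 98.5
```

>>> jog_arm(
  increments=[
    [0, 0, -20, 0, 0, 0, -1],
    [0, 0, -40, 0, 0, 0, -1],
    [0, 0, -40, 0, 0, 0, -1],
    [0, 0, -40, 0, 0, 0, -1],
    [0, 0, 0, 0, 0, 0, -1],
  ],
)

```text
t: 15.72
tcp_pos: [506.8, 296.6, 171.4]
orientation: [0.142, 0.99, 0.002, 0.002]
ft_force: [0.6, 0.0, -4.5]
grip_width: 12.8
grip_force: 98.3
```

```bash
cat > rel.py <<'E'
from meas import *
c=cam('wrist');cv2.imwrite('pics/rel%d.png'%(robot.get_obs()['t']*100),c['pixels'][...,::-1])
import pickle;pickle.dump(c,open('rel.pkl','wb'))
p,h,M=pose();plan(512,-17,170,186.4);P=cloud(c)
rz=(P-p)@M  # tool coords
g=(abs(rz[...,2]-25)<12)&(abs(rz[...,0])<90)&(abs(rz[...,1])<130)
print('px',g.sum());q=rz[g];A=np.c_[q[:,:2],np.ones(len(q))];s=np.linalg.lstsq(A,q[:,2],rcond=None)[0];print('plane tilt deg',np.degrees(s[:2]),s[2])
E
python3 rel.py; ls pics
```

```text
now [505.9 296.1 169. ] head 163.63 tilt [ 0.0012  0.0022 -1.    ] delta tool [ -94.  -298.7   -1.7] wz -22.77 t 15.775
px 94886
plane tilt deg [ 0.08238399 -0.02098647] 23.141679084868038
cov.png
crop1.png
h677.png
rel1577.png
s2.png
s3.png
side0.png
top0.png
w1.png
w2.png
```

```bash
cat > holes.py <<'E'
from meas import *
def cover_holes(c,p,M):
    # holes in the held plate, tool coords at its top face; depth gap = hole
    P=cloud(c);rz=(P-p)@M; z=rz[...,2]
    hole=(z>34)
    out=[]
    n,l,st,ce=cv2.connectedComponentsWithStats(hole.astype(np.uint8))
    o,d=None,None
    for k in range(1,n):
        if 200<st[k,4]<1500 and st[k,2]<50 and st[k,3]<50:
            oo,dd=rays(c,[ce[k]]);oo=(oo-p)@M;dd=dd@M
            t=(23.1-oo[2])/dd[:,2];q=oo+dd[0]*t[0]
            out.append((ce[k].round(1).tolist(),int(st[k,4]),st[k,2:4].tolist(),q.round(2).tolist()))
    return out
E
python3 - <<'E'
from holes import *
import pickle
c=pickle.load(open('rel.pkl','rb'));p,h,M=pose()
for x in cover_holes(c,p,M):print(x)
E
```

```text
([542.1, 188.7], 699, [29, 32], [46.26, 88.47, 23.1])
([108.2, 240.8], 612, [29, 29], [24.37, -89.7, 23.1])
([125.6, 348.0], 428, [26, 21], [-26.66, -89.73, 23.1])
```

View pics/rel1577.png

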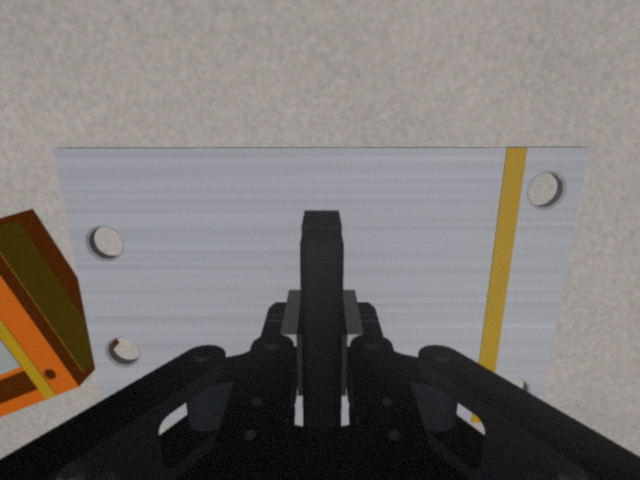

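Plate view: the grip is sound and the plate is level, with the handle at (322,320), holes at (542,189), (108,241) and (126,348), and yellow on the right. I turn to the box heading and hover, offset in +x, to see box holes 1 and 3 past the plate with the same camera, so any camera bias cancels.

>>> jog_arm(
  increments=[
    [0, 0, 0, 0, 0, -5, -1],
    [0, 0, 0, 0, 0, -7, -1],
    [0, 0, 0, 0, 0, -7, -1],
    [0, 0, 0, 0, 0, -3.8, -1],
    [-4, -25, 0, 0, 0, 0, -1],
  ],
)

```text
t: 16.4
tcp_pos: [510.9, 271.6, 165.3]
orientation: [-0.058, 0.998, -0.0, -0.002]
ft_force: [-0.5, -0.9, -3.9]
grip_width: 12.2
grip_force: 98.2
```

>>> jog_arm(
  increments=[
    [-6, -45, 0, 0, 0, 0, -1],
    [-7, -52, 0, 0, 0, 0, -1],
    [-7, -55, 0, 0, 0, 0, -1],
    [-7, -52, 0, 0, 0, 0, -1],
    [-6, -45, 0, 0, 0, 0, -1],
  ],
)

```text
t: 17.02
tcp_pos: [571.9, 25.7, 165.3]
orientation: [-0.056, 0.998, 0.001, -0.002]
ft_force: [1.3, 0.2, -3.5]
grip_width: 12.3
grip_force: 98.2
```

>>> jog_arm(
  increments=[
    [-4, -30, 0, 0, 0, 0, -1],
    [-2, -16, 0, 0, 0, 0, -1],
    [0, 0, 0, 0, 0, 0, -1],
    [0, 0, 0, 0, 0, 0, -1],
  ],
)

```text
t: 17.52
tcp_pos: [583.6, -16.4, 167.5]
orientation: [-0.057, 0.998, 0.001, -0.001]
ft_force: [-0.4, -0.1, -4.6]
grip_width: 12.3
grip_force: 98.3
```

```bash
python3 - <<'E'
from holes import *
import pickle
c=cam('wrist');p,h,M=pose();plan(585,-17,170,186.4);pickle.dump((c,p,h,M),open('off.pkl','wb'))
for x in cover_holes(c,p,M):print(x)
H,S,V=chans(c)
for b in blobs(c,V<75,60,6,300,(430,570,-130,100)):print(b,((np.array(b[3])-p)@M).round(2))
print(robot.get_obs()['grip_width'],robot.get_obs()['joints'].round(3))
E
```

```text
now [583.7 -16.2 167.8] head -173.49 tilt [-9.0e-04  1.8e-03 -1.0e+00] delta tool [-1.2 -0.9 -2.2] wz -359.89 t 17.575
([542.0, 188.7], 697, [29, 32], [48.09, 85.9, 23.1])
([107.9, 240.9], 621, [29, 29], [26.54, -89.4, 23.1])
([125.5, 348.1], 433, [26, 21], [-23.58, -89.26, 23.1])
([496.5, 37.0], 44, [7, 9], [454.6, 65.3, 60.0]) [118.99  95.45 108.04]
([386.0, 59.4], 173, [62, 15], [472.8, 6.4, 60.0]) [107.58  34.86 107.91]
([382.2, 77.8], 106, [59, 15], [482.5, 5.7, 60.0]) [ 98.03  33.07 107.9 ]
([179.4, 78.5], 52, [7, 10], [496.0, -108.8, 60.0]) [ 97.59 -82.23 107.68]
([357.1, 90.8], 25, [7, 13], [491.0, -7.5, 60.0]) [ 91.08  18.99 107.87]
([386.8, 96.3], 75, [49, 2], [492.0, 9.9, 60.0]) [ 88.11  36.16 107.9 ]
([355.4, 123.6], 20, [2, 11], [508.9, -6.0, 60.0]) [ 73.12  18.45 107.86]
12.513425945748258 [-0.029  0.247 -0.056  1.269  0.002 -0.142]
```

```bash
cat > al.py <<'E'
from meas import *
import pickle,sys
def tool(c,uv,z):
    c=dict(c,T=np.array(c['mount']));return onz(c,uv,z)
if __name__=='__main__':
    c=cam('wrist');c2=cam('wrist');p,h,M=pose()
    print('T jump',(c['T'][:3,3]-c2['T'][:3,3]).round(2)); c=c2
    H,S,V=chans(c);T=dict(c,T=np.array(c['mount']))
    bz=p[2]-60
    # plate holes: depth larger than plate
    Pz=cloud(T)[...,2];n,l,st,ce=cv2.connectedComponentsWithStats((Pz>34).astype(np.uint8))
    for k in range(1,n):
        if 200<st[k,4]<1500 and max(st[k,2:4])<50: print('plate',ce[k].round(1),tool(c,[ce[k]],25.6).round(2))
    n,l,st,ce=cv2.connectedComponentsWithStats((V<75).astype(np.uint8))
    for k in range(1,n):
        if 20<st[k,4]<100 and max(st[k,2:4])<14 and ce[k][1]<130: print('box',ce[k].round(1),st[k,4],tool(c,[ce[k]],bz).round(2), onz(c,[ce[k]],60).round(1))
    plan(512,-17,170,186.4); print(np.median(Pz[200:230,200:280]),np.array(c['mount']).round(4).tolist())
E
python3 al.py
```

```text
T jump [-0.05 -0.04 -0.22]
plate [542.  188.7] [[47.55 87.59 25.6 ]]
plate [107.9 240.9] [[ 25.53 -90.87  25.6 ]]
plate [125.5 348.1] [[-25.51 -90.73  25.6 ]]
box [496.2  36.6] 41 [[119.09  95.49 108.14]] [[454.6  65.3  60. ]]
box [179.7  78. ] 52 [[ 97.77 -82.17 108.14]] [[ 496.  -108.7   60. ]]
now [583.9 -16.3 168.1] head -173.48 tilt [-2.0e-04  1.5e-03 -1.0e+00] delta tool [71.5  7.5 -1.8] wz -359.88 t 17.675
25.4139406796979 [[0.0003, 0.959, 0.2833, 72.387], [1.0, -0.0003, 0.0002, -1.2846], [0.0003, 0.2833, -0.959, -130.9127], [0.0, 0.0, 0.0, 1.0]]
```

>>> jog_arm(
  increments=[
    [8, 0, 0, 0, 0, 0, -1],
    [6, 8, 15, 0, 0, 0, -1],
    [0, 0, 22, 0, 0, 0, -1],
    [0, 0, 15, 0, 0, 0, -1],
    [0, 0, 6, 0, 0, 0, -1],
  ],
)

```text
t: 18.3
tcp_pos: [568.6, -10.8, 109.3]
orientation: [-0.056, 0.998, 0.001, -0.001]
ft_force: [-0.5, 0.1, -3.3]
grip_width: 12.3
grip_force: 98.2
```

>>> jog_arm(
  increments=[
    [0, 0, 0, 0, 0, 0, -1],
    [0, 0, 0, 0, 0, 0, -1],
    [0, 0, 0, 0, 0, 0, -1],
  ],
)

```text
t: 18.68
tcp_pos: [569.7, -11.0, 110.9]
orientation: [-0.056, 0.998, 0.001, 0.001]
ft_force: [-0.6, 0.1, -4.7]
grip_width: 12.3
grip_force: 98.2
```

```bash
sed -i 's/25\.6)/27.3)/; s/V<75/V<95/; s/<100 and max/<300 and max/; s/<14 and/<22 and/' al.py; python3 al.py; python3 - <<'E'
from h import *
import pickle
for f in('w1.pkl','w2.pkl','cov.pkl','rel.pkl'): print(np.array(pickle.load(open(f,'rb'))['mount'])[:3,3])
for i in range(3): print(robot.camera('wrist')['mount'][:3,3])
E
```

```text
T jump [ 0.05 -0.    0.1 ]
plate [542.2 188.7] [[47.29 88.63 27.3 ]]
plate [108.3 240.9] [[ 25.05 -91.66  27.3 ]]
plate [125.6 348. ] [[-26.52 -91.63  27.3 ]]
box [538.1  39.6] 233 [[106.72  89.98  50.64]] [[453.6  66.6  60. ]]
box [118.7  95.1] 231 [[ 84.69 -90.12  50.64]] [[ 495.6 -109.9   60. ]]
box [352. 106.] 51 [[80.21 12.15 50.64]] [[488.7  -7.8  60. ]]
box [351.4 127.3] 32 [[71.19 12.07 50.64]] [[497.6  -6.9  60. ]]
now [569.6 -11.  110.6] head -173.57 tilt [ 6.0e-04  1.3e-03 -1.0e+00] delta tool [ 57.9   0.5 -59.4] wz -359.97 t 18.775
25.430418649031623 [[0.0003, 0.959, 0.2833, 72.3858], [1.0, -0.0003, 0.0002, -1.2846], [0.0003, 0.2833, -0.959, -130.9124], [0.0, 0.0, 0.0, 1.0]]
[  72.05598293    1.29932542 -130.91106709]
[  71.98976166    1.32018436 -130.96614979]
[  71.86891464   -1.27094533 -130.91189362]
[  71.8723142    -1.27395224 -130.91603452]
[  72.38563569   -1.28463995 -130.91240588]
[  72.38551533   -1.28465523 -130.91239502]
[  72.38541188   -1.28466827 -130.91238553]
```

Low offset view: plate holes and box holes match in spacing and yaw (0.06°). The remaining move is tool (+59.5, +1.5), with about 5 mm down.

>>> jog_arm(
  increments=[
    [12, 0.5, 0, 0, 0, 0, -1],
    [18, 0.5, 0, 0, 0, 0, -1],
    [17, 0.5, 0, 0, 0, 0, -1],
    [9, 0, 0, 0, 0, 0, -1],
    [3.5, 0, 5, 0, 0, 0, -1],
  ],
)

```text
t: 19.55
tcp_pos: [509.8, -16.2, 105.7]
orientation: [-0.056, 0.998, 0.001, 0.001]
ft_force: [0.6, -0.1, -4.2]
grip_width: 12.2
grip_force: 98.3
```

>>> jog_arm(
  increments=[
    [0, 0, 0, 0, 0, 0, -1],
    [0, 0, 0, 0, 0, 0, -1],
    [0, 0, 0, 0, 0, 0, -1],
    [0, 0, 0, 0, 0, 0, -1],
  ],
)

```text
t: 20.05
tcp_pos: [510.2, -16.1, 105.1]
orientation: [-0.056, 0.998, 0.001, -0.0]
ft_force: [0.6, -0.1, -3.3]
grip_width: 12.4
grip_force: 98.3
```

```bash
cat > fin.py <<'E'
from meas import *
th=np.radians(-173.57);t=np.array([569.6,-11.0])+59.5*np.array([np.cos(th),np.sin(th)])+1.45*np.array([np.sin(th),-np.cos(th)])
plan(t[0],t[1],105.3,186.43);o=robot.get_obs();print(t,o['ft_force'],o['grip_force'],o['grip_width'],np.abs(o['joint_vel']).max())
c=cam('side');P=cloud(c);H,S,V=chans(c)
m=(S<60)&(V>60)&(abs(P[...,0]-507)<30)&(abs(P[...,1]+327)<30)&(P[...,2]>30)&(P[...,2]<206)
q=P[m];print('spanner pts',len(q),q.min(0).round(),q.max(0).round())
lo=q[q[:,2]<100].mean(0);hi=q[q[:,2]>160].mean(0);print(lo.round(),hi.round(),'tilt',np.degrees(np.arccos((hi-lo)[2]/np.linalg.norm(hi-lo))))
cv2.imwrite('pics/fin.png',cv2.resize(c['pixels'][200:440,240:500],None,fx=2.3,fy=2.3)[...,::-1])
w=cam('wrist');T=dict(w,T=np.array(w['mount']));Pz=cloud(T)[...,2];n,l,st,ce=cv2.connectedComponentsWithStats((Pz>34).astype(np.uint8))
for k in range(1,n):
    if 100<st[k,4]<1500 and max(st[k,2:4])<50: print('plate',ce[k].round(1))
E
python3 fin.py
```

```text
now [510.2 -16.1 105.1] head -173.57 tilt [-2.0e-04  1.4e-03 -1.0e+00] delta tool [-0.1 -0.2 -0.2] wz -360.0 t 20.05
[510.31190522 -16.22248187] [ 0.60964957 -0.08051654 -3.26540645] 98.27836275100708 12.409461898725265 0.002187983875228661
spanner pts 407 [ 505. -344.   58.] [ 525. -309.  205.]
[ 516. -331.   82.] [ 511. -330.  185.] tilt 3.092382590851713
plate [542.2 188.7]
plate [108.3 240.8]
plate [125.6 348.1]
plate [478.1 426.2]
```

View pics/fin.png

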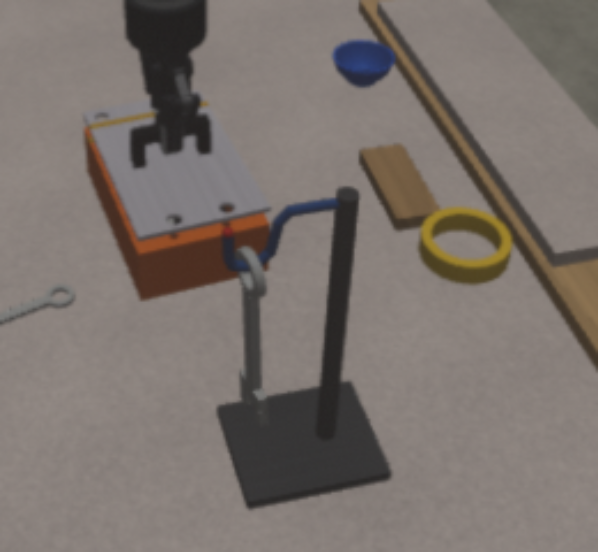

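Final crop: the cover is held level over the box with its yellow end at the far end (150,115), over the box's yellow end. The spanner hangs from the hook at (250,265), about 3° off vertical, and the bystanders are untouched. I hand in.

```bash
python3 -c "
from rig import robot
print(robot.finish_job())"
```

```text
the job is handed in; nothing more can be done
None
```

I handed the job in at about 20 s of the 64 s allowed: the spanner hangs by its eye on the hook, about 3° off vertical, and the cover is held still and level about 15 mm above the box, yellow over yellow, with its holes measured to within about 1 mm of the threaded ones; no verdict was returned.

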